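# Lay out the gearbox kit on its outline mats

### The arm

A 6-joint arm with a two-finger parallel gripper is mounted at the origin on a cart in front of the work surface, level with it; the furniture and walls round the work are solid. World frame = base frame: x ahead of the robot, y to its left, z up, the work surface at z = 0. Lengths are in m, angles in rad, forces in N, time in s.
With the tool pointing down it reaches from about 0.35 to 0.975 m from the base axis. Payload 4.9 kg.
Tool frame: the origin (TCP) lies at the very end of the fingers, on their centre line; the grasp point (between the pads) lies 19 mm behind it (arm.hold_point_z is the distance from the TCP to the grasp point, in m); z points along the fingers, y is the line along which they close (so a half turn about z gives the same grasp; the last joint's range is limited). The gripper opens to 85 mm and grips with 20 to 120 N. Pads are 22 mm wide; open, the fingers measure 114 mm over their backs; the gripper's body (76 mm by 85 mm) begins 54 mm behind the grasp point. The pads swing forward as they close: fully open they stand 13 mm farther back than shut.
Start: joints at [1.111, 0.053, 1.613, -0, 1.476, -0.119], TCP at [0.209, 0.589, 0.231] pointing down, gripper open.
Joint ranges: [-3.01, 3.01], [-1.01, 2.22], [0.06, 2.58], [-1.02, 4.17], [0.09, 2.62], [-3.14, 3.14]. Speed limits (rad/s): [2.57, 2.57, 3.14, 3.14, 3.14, 3.14].

### API

Orientations are given as a 3x3 rotation matrix whose columns are the frame's x, y, z axes.
In Python, from bench import arm gives the robot as it stands.
- The arm moves only by the tool step_arm, never from a script. Its argument "deltas" is a list that holds one entry, the list of rows, each a list of 5 numbers: the shift along the world's x, y, z scaled (see below), then the turn about the world's z scaled (see below), then the closure, from -1 (fully open) to 1 (shut). In form: [[[x, y, z, roll, gripper], ...]]. A call has 1 to 20 rows; each row is the pose to reach, as a shift and turn from the pose commanded when the call began; what a row does not reach only later rows make up. The controller multiplies each number of a shift by 800 mm and each number of a turn by 45 degrees. A row lasts 1/10 s, in which the tool goes at most 50 mm and 8.59 degrees, less where a joint would pass 70% of its speed; a pose out of reach is approached as far as the arm can. A call with a number of a shift or a turn outside -1 to 1 is refused whole. A call with a gripper value outside its range is refused whole. The fingers move at their own pace and stop on an object; the grip force is fixed at half the most. Time passes only in rows, so rows that repeat a pose let the fingers close. It gives the time, the measured TCP pose, the force, the opening and the grip force at its end, in the units of the state.
- arm.get_state(): the state, without advancing time (a new reading comes with each control period).
- arm.get_image(name): name is "scene" or "top" or "wrist"; returns a dict with "frame" (420x560x3 uint8, red, green, blue), "range_z" (420x560 float32, m along the optical axis (not along the pixel's ray), 0 where there is no reading), "fx", "fy", "cx", "cy" (pixels), "extrinsics" (4x4, takes a point from camera to world coordinates); the wrist camera has in their place "mount" (4x4, takes a point from camera to tool coordinates, whose origin is the TCP and whose axes are the flange's). Camera axes: x right, y down, z forward; pixel columns grow to the right and rows downward; lengths in m; the calibration is good to about 2 mm. A picture is of the moment at which its call begins: read the wrist's pose just before it.
- arm.job_done(): hands the job in; it is judged then, once.
Trained networks look in a picture, given as the dict that the camera call returned (one of the last four; its "shot" number tells which), for a name from the list of things; names that differ only in an ending like _2 or _b are one class to them, and where a whole thing is asked for, a point or a joint stands for the part that bears it (a point fixed in the world has none). Each returns a list of dicts, best first, with "p" (0 to 1); they miss things now and then, are a little off and sometimes report something else, mostly with a low value. They report only what shows in the picture. A call takes as long as a camera call.
- arm.boxes_of(picture, name): "box" ([left, top, right, bottom] in pixels, round what is visible of it).
- arm.trace(picture, name): "pixels" (420x560 bool, what is visible of it) and "box" ([left, top, right, bottom] in pixels, round what is visible of it).
- arm.place_of(picture, name): "point" ([column, row] in pixels: a listed point, or the origin of a listed thing).
The state is a dict: "t": time; "joints": joint angles; "qd": joint speeds; "effort": joint torques, N m; "tool_pos": TCP position; "tool_rot": TCP orientation; "wrist_force": force on the tool from outside, world axes, zero at the start; "wrist_torque": the same for the moment, N m; "gripper_width": opening from 0.0 (shut) to 1.0 (fully open); "grasp_force": force on a finger pad.
Only numpy, scipy, OpenCV 4.12 (cv2) and the standard library are available. Lean on these libraries where they do the work, as an engineer would, in place of code of your own. Each camera call takes 0.05 s, during which the arm holds its last target. There are 200 camera calls.

### The job

Lay out the kit for the gearbox job: set the gear, the larger bearing, the smaller bearing and the red screwdriver each centred on the black mat printed with its own outline, lying flat, the screwdriver pointing the way its outline does. Someone has left the smaller bearing on the larger bearing's mat, so clear that first. Set things down without dropping them, and leave the tin and the tape measure where they stand.

Things in the scene. Friction and masses are not known exactly. Their poses are not given: they have to be found in the camera images.
- gear_centre (a point): on the low wooden stand (a table top of 350 x 480 mm, its top 145 mm above the bench) on which everything listed here lies: grey steel spur gear, 60 mm over the teeth, lying flat, hub (30 mm across) up; the toothed part is the lowest 14 mm, 21 mm high with the hub, 0.2 kg; the point is its centre, half-way up (10.5 mm above its underside), and its axis is z
- bearing_large_centre (a point): larger ball bearing, a flat steel ring 52 mm across and 15 mm thick with a black seal and an open bore, lying flat; the point is its centre, half-way up; its axis is z
- bearing_small_centre (a point): smaller ball bearing, a flat steel ring 40 mm across and 12 mm thick with a black seal and an open bore, lying flat; the point is its centre, half-way up; its axis is z; at the start it lies on the mat of the larger bearing
- driver_handle (a point): screwdriver with red handle lying on its side, 170 mm long; the point is the middle of the handle (82 mm long, 26 mm wide, 27 mm high), half-way up, on the axis of the tool; x points along the tool from handle to blade; the blade's end lies 129 mm in +x from this point (the origin of body driver: the tool's mid-length, 44 mm in +x from this point, at the underside); 0.06 kg, balance point on the handle's blade half
- mat_gear_centre (a point): round black rubber mat, 78 mm across and 4 mm thick, fixed to the stand, printed in yellow with a toothed disc 60 mm across with a small hole (the gear's outline); this point is the centre of the print, on the mat's top
- mat_large_centre (a point): round black rubber mat, 78 mm across and 4 mm thick, fixed to the stand, printed in yellow with a plain ring 52 mm across (the larger bearing's outline); this point is the centre of the print, on the mat's top
- mat_small_centre (a point): round black rubber mat, 78 mm across and 4 mm thick, fixed to the stand, printed in yellow with a plain ring 40 mm across (the smaller bearing's outline); this point is the centre of the print, on the mat's top
- mat_driver_handle (a point): long black rubber mat, 190 x 50 mm and 4 mm thick, fixed to the stand, printed in yellow with the outline of the screwdriver; the point is the middle of the printed handle (82 x 26 mm), on the mat's top; x points along the outline from handle to blade (the printed blade ends 129 mm in +x of this point)
- tin_centre (a point): bystander: closed round tin, yellow with a green lid, 68 mm across and 51 mm high; the point is its centre
- tape_centre (a point): bystander: yellow tape measure standing on its foot, 78 x 32 mm, 62 mm high; the point is its centre

How it is judged:
At the end, for the whole second after the job is handed in: Gear and both bearings each lie flat on the mat with their own outline, centre within 12 mm of the print's centre; the screwdriver lies on its mat, middle of the handle within 13 mm of the printed handle's middle, within 9 degrees of the outline and blade the same way; all at rest (horizontal distance between gear_centre and mat_gear_centre below 0.012 m and z of gear_centre in the frame of mat_gear_centre between 0.0065 and 0.0145 m and angle between the z axis of gear_centre and the z axis of mat_gear_centre, either way round below 0.1 rad and linear speed of each of gear, bearing_large, bearing_small, driver below 0.01 m/s and horizontal distance between bearing_large_centre and mat_large_centre below 0.012 m and z of bearing_large_centre in the frame of mat_large_centre between 0.0035 and 0.0115 m and angle between the z axis of bearing_large_centre and the z axis of mat_large_centre, either way round below 0.1 rad and horizontal distance between bearing_small_centre and mat_small_centre below 0.012 m and z of bearing_small_centre in the frame of mat_small_centre between 0.002 and 0.01 m and angle between the z axis of bearing_small_centre and the z axis of mat_small_centre, either way round below 0.1 rad and horizontal distance between driver_handle and mat_driver_handle below 0.013 m and z of driver_handle in the frame of mat_driver_handle between 0.006 and 0.022 m and angle between the x axis of driver_handle and the x axis of mat_driver_handle, either way round below 0.16 rad and x of driver in the frame of mat_driver_handle above 0.02 m); the robot touches nothing.
It fails at once if the tin is pushed out of its place (more than 25 mm) (distance of tin_centre from where it was at the start of the episode above 0.025 m).
It fails at once if the tape measure is pushed out of its place (more than 25 mm) (distance of tape_centre from where it was at the start of the episode above 0.025 m).
It fails at once if a part or the screwdriver is dropped (falls freely faster than 0.8 m/s, about 33 mm) ((linear speed of gear above 0.8 m/s and contact force between the fingers and gear below 0.05 N) or (linear speed of bearing_large above 0.8 m/s and contact force between the fingers and bearing_large below 0.05 N) or (linear speed of bearing_small above 0.8 m/s and contact force between the fingers and bearing_small below 0.05 N) or (linear speed of driver above 0.8 m/s and contact force between the fingers and driver below 0.05 N)).
It also fails if it takes over 96 s, if anything falls off the work surface, if the arm or the gripper's body presses on something with over 40 N, if the wrist force passes 120 N, or if a joint passes its speed limit or range.

## Working session

There is one attempt and no reset: what is moved stays moved. The work goes in short steps, Python scripts to look and compute and a tool call to move; the robot and the scene stay as the last step left them, time stands still between calls to the robot, and variables do not carry over. Pictures are saved under pics/ and viewed, at most 14 in all, crops included, and the job is handed in when it is done.

Besides the shell and the picture viewer there is one more tool, called after "Request:" in YAML: its name, and indented under it one key for each argument. step_arm: Moves the arm, as the interface text tells. Its arguments: {"type":"object","properties":{"deltas":{"type":"array","items":{"type":"array","items":{"type":"array","items":{"type":"number","minimum":-1,"maximum":1}}}}},"required":["deltas"]}

```bash
mkdir -p pics
cat > h.py <<'E'
from bench import arm
import numpy as np, cv2
def shot(name):
    s=arm.get_state(); im=arm.get_image(name)
    if 'extrinsics' in im: T=np.array(im['extrinsics'])
    else:
        W=np.eye(4);W[:3,:3]=s['tool_rot'];W[:3,3]=s['tool_pos'];T=W@np.array(im['mount'])
    im['T']=T; return im
def ray(im,p,z):
    d=np.array([(p[0]-im['cx'])/im['fx'],(p[1]-im['cy'])/im['fy'],1]);d=im['T'][:3,:3]@d;o=im['T'][:3,3]
    return o+d*(z-o[2])/d[2]
def cloud(im):
    v,u=np.mgrid[:420,:560];z=im['range_z']
    P=np.stack([(u-im['cx'])/im['fx']*z,(v-im['cy'])/im['fy']*z,z],-1)
    return P@im['T'][:3,:3].T+im['T'][:3,3]
H=dict(gear_centre=.1555,bearing_large_centre=.1525,bearing_small_centre=.155,driver_handle=.1585,mat_gear_centre=.149,mat_large_centre=.149,mat_small_centre=.149,mat_driver_handle=.149,tin_centre=.17,tape_centre=.176)
E
python3 - <<'E'
from h import *
for c in ['top','scene']:
    im=shot(c); cv2.imwrite(f'pics/{c}.png',im['frame'][:,:,::-1]); P=cloud(im)
    for n,z in H.items():
        for r in arm.place_of(im,n)[:2]: print(c,n,round(r['p'],2),np.round(r['point'],1),np.round(ray(im,r['point'],z),3))
        r=arm.trace(im,n)
        if r:
            m=r[0]['pixels']&(im['range_z']>0);Q=P[m];print('   trace',round(r[0]['p'],2),r[0]['box'],np.round(np.median(Q,0),3),np.round(np.percentile(Q,[3,97],0),3).tolist())
print(arm.get_state(), arm.hold_point_z)
E
```

```text
top gear_centre 0.74 [341.5 210.9] [0.524 0.159 0.155]
   trace 0.85 [324.2, 197.1, 356.5, 228.9] [0.523 0.161 0.159] [[0.498, 0.135, 0.146], [0.548, 0.186, 0.167]]
top bearing_large_centre 0.6 [212.8 224.6] [0.503 0.402 0.152]
top bearing_large_centre 0.18 [207.5 290.1] [0.381 0.411 0.152]
   trace 0.96 [200.1, 212.3, 230.7, 237.1] [0.5   0.394 0.159] [[0.477, 0.37, 0.15], [0.523, 0.418, 0.161]]
top bearing_small_centre 0.75 [271.4 250.5] [0.452 0.291 0.155]
top bearing_small_centre 0.26 [381.5 261.7] [0.429 0.088 0.155]
   trace 0.77 [260.9, 241.8, 277.0, 268.3] [0.446 0.293 0.16 ] [[0.429, 0.275, 0.156], [0.463, 0.308, 0.163]]
top driver_handle 0.56 [386.5 156.3] [0.626 0.072 0.158]
   trace 0.7 [318.3, 153.2, 406.8, 164.9] [0.626 0.081 0.164] [[0.615, 0.04, 0.154], [0.636, 0.195, 0.171]]
top mat_gear_centre 0.62 [405.2 212. ] [0.521 0.04  0.149]
top mat_gear_centre 0.28 [388.1 159.6] [0.622 0.068 0.149]
   trace 0.84 [384.6, 190.6, 423.5, 231.2] [0.523 0.042 0.149] [[0.489, 0.009, 0.145], [0.557, 0.075, 0.152]]
top mat_large_centre 0.74 [267.7 260.7] [0.434 0.299 0.149]
   trace 
[... 2711 characters left out ...]
601241e+00, -1.18996596e-01]), 'qd': array([-0.00058822,  0.00113115, -0.00032308, -0.00166705, -0.00182523,
        0.00112046]), 'effort': array([-1.33740768e-04, -3.93668282e+01, -3.70452833e+01, -1.17926775e-04,
        5.36302050e-04,  1.16038336e-06]), 'tool_pos': array([0.20888842, 0.58903559, 0.23130167]), 'tool_rot': array([[-9.42488212e-01,  3.34239392e-01, -7.03791318e-06],
       [ 3.34239392e-01,  9.42488211e-01, -2.19685083e-05],
       [-7.09590658e-07, -2.30574079e-05, -1.00000000e+00]]), 'wrist_force': array([ 0.42691384,  0.38491693, -0.40346607]), 'wrist_torque': array([-0.02992546,  0.02418517,  0.0007376 ]), 'grasp_force': 0.0, 'gripper_width': 1.0015566410106376} 0.0187
```

View pics/top.png

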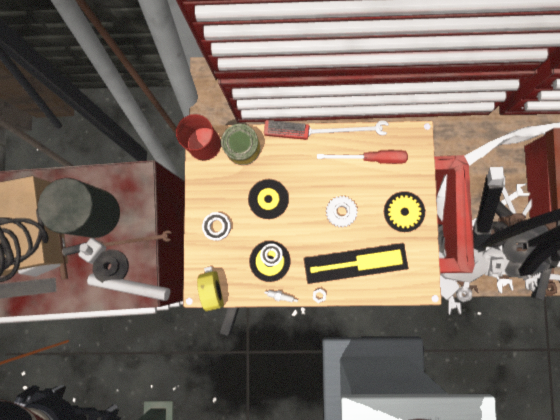

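View pics/scene.png

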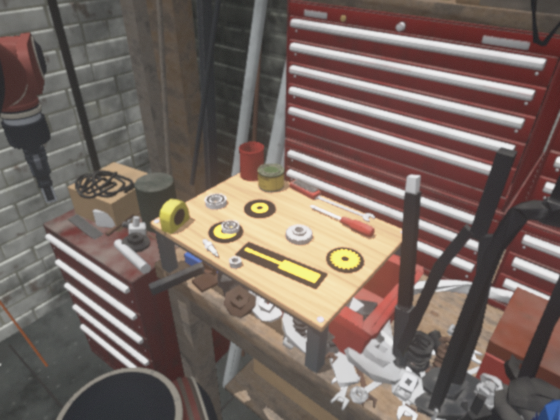

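Scene shows the layout as listed: small bearing at top px (271,255) on the large mat, large bearing (215,225), gear (341,211), driver handle at (386,157) with its blade to the left, and a spanner behind it at row ~130. I'll hover above the stand for a closer look with the wrist camera.

Request:
step_arm:
  deltas:
    - [[0,0,0.24,0,-1],[0,0,0.24,0,-1],[0,0,0.24,0,-1],[0,0,0.24,0,-1],[0.34,-0.42,0.24,0.433,-1],[0.34,-0.42,0.24,0.433,-1],[0.34,-0.42,0.24,0.433,-1],[0.34,-0.42,0.24,0.433,-1],[0.34,-0.42,0.24,0.433,-1],[0.34,-0.42,0.24,0.433,-1],[0.34,-0.42,0.24,0.433,-1],[0.34,-0.42,0.24,0.433,-1],[0.34,-0.42,0.24,0.433,-1],[0.34,-0.42,0.24,0.433,-1],[0.34,-0.42,0.24,0.433,-1],[0.34,-0.42,0.24,0.433,-1]]

```text
t: 3.7
tool_pos: [0.4804, 0.2537, 0.4235]
tool_rot: [[-1.0, -0.0, 0.0], [-0.0, 1.0, 0.0], [-0.0, 0.0, -1.0]]
wrist_force: [0.3, 0.3, 0.2]
gripper_width: 0.997
grasp_force: 0.0
```

Run:
```python
from h import *
im=shot('wrist'); cv2.imwrite('pics/w1.png',im['frame'][:,:,::-1]); P=cloud(im)
np.savez('w1.npz',P=P,f=im['frame'])
print(arm.get_state()['tool_pos'],np.array(im['mount']).round(3).tolist())
for n,z in H.items():
    for r in arm.place_of(im,n)[:2]: print(n,round(r['p'],2),np.round(r['point'],1),np.round(ray(im,r['point'],z),3))
    r=arm.trace(im,n)
    if r:
        m=r[0]['pixels']&(im['range_z']>0);Q=P[m];lo,hi=np.percentile(Q,[2,98],0);print('   trace',round(r[0]['p'],2),r[0]['box'],'mid',np.round((lo+hi)/2,3),np.round([lo,hi],3).tolist())
        if 'driver' in n:
            X=Q[:,:2]-Q[:,:2].mean(0);w,V=np.linalg.eigh(X.T@X);print('   axis deg',np.degrees(np.arctan2(V[1,1],V[0,1])),Q.mean(0).round(3))
```

```text
[0.48025885 0.25395923 0.4235176 ] [[-0.0, -0.958, -0.285, 0.072], [1.0, -0.0, -0.0, -0.0], [0.0, -0.285, 0.958, -0.142], [0.0, 0.0, 0.0, 1.0]]
   trace 0.59 [191.2, 183.8, 233.9, 225.2] mid [0.525 0.161 0.156] [[0.498, 0.135, 0.145], [0.551, 0.188, 0.166]]
bearing_large_centre 0.67 [373.9 188.9] [0.501 0.393 0.152]
   trace 0.83 [355.8, 172.7, 398.3, 207.6] mid [0.501 0.394 0.155] [[0.477, 0.37, 0.148], [0.525, 0.418, 0.161]]
bearing_small_centre 0.6 [307.7 156.2] [0.454 0.296 0.155]
   trace 0.89 [287.9, 136.4, 317.8, 167.3] mid [0.446 0.291 0.155] [[0.428, 0.273, 0.149], [0.465, 0.309, 0.162]]
driver_handle 0.9 [161.8 268.7] [0.625 0.078 0.158]
   trace 0.84 [135.4, 260.7, 247.6, 278.4] mid [0.625 0.12  0.161] [[0.614, 0.039, 0.152], [0.635, 0.201, 0.171]]
   axis deg 92.04728734920869 [0.622 0.1   0.167]
mat_gear_centre 0.85 [129.2 203.5] [0.524 0.037 0.149]
mat_gear_centre 0.46 [162.2 269.2] [0.631 0.074 0.149]
   trace 0.68 [105.0, 176.5, 155.9, 229.5] mid [0.524 0.042 0.148] [[0.489, 0.007, 0.147], [0.559, 0.077, 0.15]]
mat_large_centre 0.74 [305.9 139.1] [0.432 0.294 0.149]
 
[... 173 characters left out ...]
 0.78 [283.9, 200.3, 334.4, 249.9] mid [0.552 0.298 0.149] [[0.517, 0.263, 0.147], [0.587, 0.332, 0.15]]
mat_driver_handle 0.73 [157.7 141.2] [0.435 0.089 0.149]
   trace 0.84 [121.0, 111.2, 262.6, 166.8] mid [0.429 0.136 0.149] [[0.399, 0.046, 0.147], [0.459, 0.226, 0.15]]
   axis deg 97.87061124458405 [0.429 0.137 0.149]
tin_centre 0.56 [338.3 289.5] [0.654 0.347 0.17 ]
tin_centre 0.41 [394.4 101.1] [0.384 0.402 0.17 ]
   trace 0.66 [315.7, 263.0, 362.5, 319.5] mid [0.652 0.345 0.17 ] [[0.62, 0.313, 0.145], [0.683, 0.377, 0.195]]
tape_centre 0.56 [394.2  99.4] [0.382 0.399 0.176]
   trace 0.59 [372.2, 69.9, 421.2, 134.1] mid [0.386 0.399 0.178] [[0.353, 0.382, 0.149], [0.42, 0.417, 0.207]]
```

View pics/w1.png

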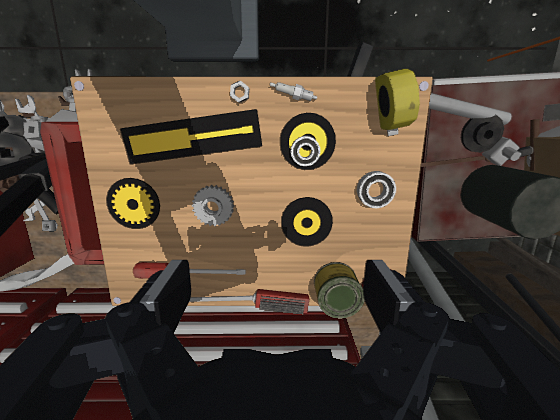

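Wrist view agrees with the top view (small bearing at px (304,151), its mat (307,225), large bearing (376,190), gear (213,205)). Picking the small bearing now.

Request:
step_arm:
  deltas:
    - [[-0.043,0.047,-0.25,0,-1],[-0.043,0.047,-0.25,0,-1],[-0.043,0.047,-0.25,0,-1],[-0.043,0.047,-0.25,0,-1],[-0.043,0.047,-0.28,0,-1],[-0.043,0.047,-0.31,0,-1],[-0.043,0.047,-0.33,0,-1],[-0.043,0.047,-0.342,0,-1],[-0.043,0.047,-0.342,0,-1],[-0.043,0.047,-0.342,0,0],[-0.043,0.047,-0.342,0,0.5],[-0.043,0.047,-0.342,0,1],[-0.043,0.047,-0.342,0,1],[-0.043,0.047,-0.342,0,1],[-0.043,0.047,-0.342,0,1],[-0.043,0.047,-0.342,0,1]]

```text
t: 6.35
tool_pos: [0.4475, 0.2911, 0.1515]
tool_rot: [[-1.0, 0.001, 0.003], [0.001, 1.0, 0.001], [-0.003, 0.001, -1.0]]
wrist_force: [-0.7, -0.4, 5.5]
gripper_width: 0.432
grasp_force: 60.5
```

Request:
step_arm:
  deltas:
    - [[0,0,0.01,0,1],[0,0,0.03,0,1],[0,0,0.06,0,1],[0.05,0.009,0.06,0,1],[0.1,0.009,0.06,0,1],[0.132,0.009,0.06,0,1],[0.132,0.009,0.06,0,1],[0.132,0.009,0.06,0,1]]

```text
t: 7.15
tool_pos: [0.552, 0.2977, 0.1979]
tool_rot: [[-1.0, 0.001, -0.001], [0.001, 1.0, -0.0], [0.001, -0.0, -1.0]]
wrist_force: [-0.3, 0.0, -1.1]
gripper_width: 0.431
grasp_force: 60.2
```

Run:
```python
from h import *
im=shot('wrist'); cv2.imwrite('pics/w2.png',im['frame'][:,:,::-1])
print(arm.get_state()['tool_pos'])
```

```text
[0.55145948 0.29782194 0.19783692]
```

View pics/w2.png

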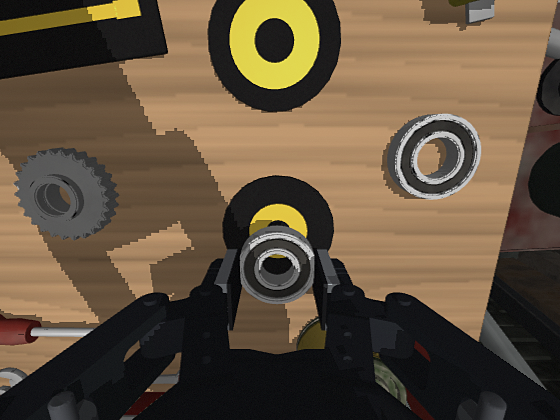

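The bearing sits level and centred between the pads (px (277,265)) over its mat. Lower, release, and go on to the large bearing.

Request:
step_arm:
  deltas:
    - [[0,0,-0.03,0,1],[0,0,-0.05,0,1],[0,0,-0.059,0,1],[0,0,-0.059,0,1],[0,0,-0.059,0,0.1],[0,0,-0.059,0,-0.5],[0,0,-0.059,0,-1],[0,0,-0.059,0,-1],[0,0,-0.04,0,-1],[0,0,0,0,-1],[-0.064,0.12,0.03,0,-1],[-0.064,0.12,0.03,0,-1],[-0.064,0.12,0.03,0,-1],[-0.064,0.12,-0.02,0,-1],[-0.064,0.12,-0.045,0,-1],[-0.064,0.12,-0.064,0,-1],[-0.064,0.12,-0.064,0,-1],[-0.064,0.12,-0.064,0,0],[-0.064,0.12,-0.064,0,1],[-0.064,0.12,-0.064,0,1]]

```text
t: 9.2
tool_pos: [0.5024, 0.3945, 0.1495]
tool_rot: [[-1.0, 0.001, 0.004], [0.001, 1.0, 0.002], [-0.004, 0.002, -1.0]]
wrist_force: [0.5, -0.6, -0.9]
gripper_width: 0.573
grasp_force: 62.0
```

Request:
step_arm:
  deltas:
    - [[0,0,0,0,1],[0,0,0,0,1],[0,0,0,0,1],[0,0,0,0,1]]

```text
t: 9.6
tool_pos: [0.5023, 0.3946, 0.1493]
tool_rot: [[-1.0, 0.001, 0.004], [0.001, 1.0, 0.002], [-0.004, 0.002, -1.0]]
wrist_force: [0.0, -0.5, 6.1]
gripper_width: 0.575
grasp_force: 62.7
```

Request:
step_arm:
  deltas:
    - [[0,0,0.01,0,1],[0,0,0.03,0,1],[0,0,0.06,0,1],[-0.01,-0.05,0.06,0,1],[-0.03,-0.1,0.06,0,1],[-0.0825,-0.1225,0.06,0,1],[-0.0825,-0.1225,0.06,0,1],[-0.0825,-0.1225,0.06,0,1],[-0.0825,-0.1225,0.03,0,1],[-0.0825,-0.1225,0.015,0,1],[-0.0825,-0.1225,0.006,0,1],[-0.0825,-0.1225,0.006,0,1],[-0.0825,-0.1225,0.006,0,1]]

```text
t: 10.9
tool_pos: [0.4358, 0.2965, 0.1533]
tool_rot: [[-1.0, 0.0, 0.0], [0.0, 1.0, 0.0], [-0.0, 0.0, -1.0]]
wrist_force: [-3.9, -2.2, 6.1]
gripper_width: 0.573
grasp_force: 63.2
```

Request:
step_arm:
  deltas:
    - [[0,0,0,0,0.1],[0,0,0,0,-0.5],[0,0,0,0,-1],[0,0,0,0,-1],[0,0,0.03,0,-1],[0,0,0.09,0,-1],[0.11,-0.169,0.09,0,-1],[0.11,-0.169,0.09,0,-1],[0.11,-0.169,0.09,0,-1],[0.11,-0.169,0.09,0,-1],[0.11,-0.169,0.05,0,-1],[0.11,-0.169,0.02,0,-1],[0.11,-0.169,0,0,-1],[0.11,-0.169,-0.0075,0,-1],[0.11,-0.169,-0.0075,0,-1],[0.11,-0.169,-0.0075,0,0],[0.11,-0.169,-0.0075,0,1],[0.11,-0.169,-0.0075,0,1],[0.11,-0.169,-0.0075,0,1],[0.11,-0.169,-0.0075,0,1]]

```text
t: 12.9
tool_pos: [0.5243, 0.161, 0.1478]
tool_rot: [[-1.0, 0.001, 0.004], [0.001, 1.0, 0.001], [-0.004, 0.001, -1.0]]
wrist_force: [-0.6, -0.4, 5.5]
gripper_width: 0.658
grasp_force: 65.2
```

Request:
step_arm:
  deltas:
    - [[0,0,0.01,0,1],[0,0,0.03,0,1],[0,0,0.05,0,1],[0,-0.05,0.05,0,1],[0,-0.1,0.05,0,1],[0,-0.149,0.05,0,1],[0,-0.149,0.05,0,1],[0,-0.149,0.05,0,1],[0,-0.149,0.03,0,1],[0,-0.149,0.015,0,1],[0,-0.149,0.006,0,1],[0,-0.149,0.006,0,1],[0,-0.149,0.006,0,1]]

```text
t: 14.2
tool_pos: [0.5223, 0.0425, 0.1518]
tool_rot: [[-1.0, -0.001, -0.003], [-0.001, 1.0, -0.0], [0.003, -0.0, -1.0]]
wrist_force: [-8.2, 0.0, 13.4]
gripper_width: 0.658
grasp_force: 67.4
```

Request:
step_arm:
  deltas:
    - [[0,0,0,0,0.1],[0,0,0,0,-0.5],[0,0,0,0,-1],[0,0,0,0,-1],[0,0,0.03,0,-1],[0,0,0.09,0,-1],[0.0,0.08,0.2,0,-0.2],[0.0,0.08,0.2,0,-0.2],[0.0,0.08,0.2,0,-0.2],[0.0,0.08,0.2,0,-0.2],[0,0.08,0.2,0,-0.2]]

```text
t: 15.3
tool_pos: [0.5223, 0.1051, 0.308]
tool_rot: [[-1.0, 0.001, -0.003], [0.001, 1.0, -0.001], [0.003, -0.001, -1.0]]
wrist_force: [-1.2, -0.4, -0.2]
gripper_width: 0.601
grasp_force: 0.0
```

Run:
```python
from h import *
im=shot('wrist'); cv2.imwrite('pics/w3.png',im['frame'][:,:,::-1]); P=cloud(im)
s=arm.get_state();print(s['tool_pos'],s['joints'].round(2),s['gripper_width'])
r=arm.trace(im,'driver_handle')
if r:
    m=r[0]['pixels']&(im['range_z']>0);Q=P[m]
    Q=Q[Q[:,2]>.148]
    for y in np.arange(.03,.21,.01):
        q=Q[abs(Q[:,1]-y)<.005]
        if len(q)>5: print(round(y,3),np.percentile(q,[3,97],0).round(4)[:,0],q[:,2].max().round(3),len(q))
print([(np.round(ray(im,r['point'],H['driver_handle']),3),r['p']) for r in arm.place_of(im,'driver_handle')])
for n in ['gear_centre','mat_gear_centre','mat_driver_handle']:
    r=arm.trace(im,n)
    if r:
        Q=P[r[0]['pixels']&(im['range_z']>0)];lo,hi=np.percentile(Q,[2,98],0);print(n,((lo+hi)/2).round(3))
        if 'driver' in n: print(cv2.minAreaRect(Q[:,:2].astype(np.float32)*1000))
```

```text
[0.52206113 0.10489033 0.30737834] [ 0.06 -0.2   1.73 -0.    1.62 -1.51] 0.6004504943488489
0.05 [0.6148 0.6342] 0.17 79
0.06 [0.615 0.634] 0.17 206
0.07 [0.6152 0.6331] 0.17 197
0.08 [0.6153 0.6339] 0.316 199
0.09 [0.6174 0.6347] 0.169 169
0.1 [0.6198 0.6343] 0.166 148
0.11 [0.6208 0.6329] 0.165 137
0.12 [0.6228 0.632 ] 0.164 54
0.13 [0.6266 0.6322] 0.159 54
0.14 [0.6269 0.632 ] 0.159 54
0.15 [0.6273 0.6318] 0.159 53
0.16 [0.6277 0.6319] 0.158 24
[(array([0.626, 0.073, 0.158]), 0.82)]
gear_centre [0.524 0.042 0.159]
mat_gear_centre [0.524 0.042 0.149]
mat_driver_handle [0.429 0.135 0.148]
((429.19281005859375, 135.32711791992188), (51.81058120727539, 189.99252319335938), 7.924807548522949)
```

View pics/w3.png

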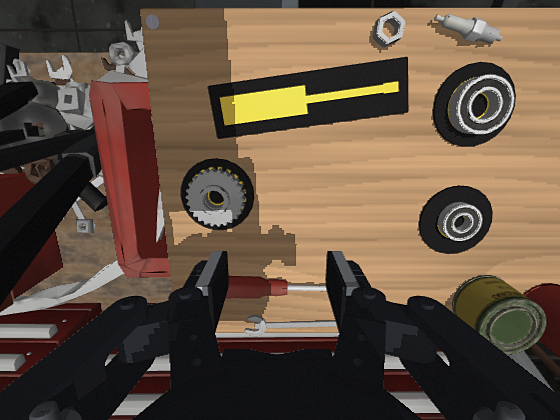

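The gear is centred on its mat at (217,195), both bearings are on theirs (px (480,103) and (458,222)), and the driver is under the fingers at row 287 with the spanner at row 327. Next I turn the gripper for the driver.

Request:
step_arm:
  deltas:
    - [[0,0,0,-1,0.06],[0,0,0,-1,0.06],[0.133,-0.025,0,-1,0.06],[0.133,-0.025,0,-1,0.06],[0.133,-0.025,0,-1,0.06],[0.133,-0.025,0,-1,0.06],[0.133,-0.025,0,-1,0.06]]

```text
t: 16.3
tool_pos: [0.6296, 0.0849, 0.3089]
tool_rot: [[-0.706, 0.708, -0.002], [0.708, 0.706, -0.0], [0.001, -0.001, -1.0]]
wrist_force: [-0.3, 0.6, 0.1]
gripper_width: 0.466
grasp_force: 0.0
```

Request:
step_arm:
  deltas:
    - [[0,0,0,-1,0.06],[0,0,0,-1,0.06],[0,0,0,-1,0.06],[0,0,0,-1,0.06],[0,0,0,-1,0.06],[0,0,0,-1,0.06],[0,0,0,-1,0.06]]

```text
t: 17.0
tool_pos: [0.6289, 0.0854, 0.3102]
tool_rot: [[-0.0, 1.0, 0.0], [1.0, 0.0, -0.0], [-0.0, 0.0, -1.0]]
wrist_force: [0.4, -0.5, -0.4]
gripper_width: 0.473
grasp_force: 0.0
```

Run:
```python
from h import *
im=shot('wrist'); cv2.imwrite('pics/w4.png',im['frame'][:,:,::-1]); P=cloud(im)
s=arm.get_state();print(s['tool_pos'],s['tool_rot'][:,1],s['gripper_width'])
r=arm.trace(im,'driver_handle')
Q=P[r[0]['pixels']&(im['range_z']>0)];Q=Q[(Q[:,2]>.148)&(Q[:,2]<.18)]
for y in np.arange(.035,.21,.01):
    q=Q[abs(Q[:,1]-y)<.005]
    if len(q)>5: print(round(y,3),np.percentile(q,[3,97],0).round(4)[:,0],q[:,2].max().round(3),len(q))
```

```text
[0.62898789 0.08540572 0.31018053] [9.99999658e-01 8.14370338e-04 1.45036681e-04] 0.4672819622465715
0.035 [0.6188 0.6365] 0.169 41
0.045 [0.6155 0.6386] 0.171 202
0.055 [0.6155 0.6396] 0.171 222
0.065 [0.6156 0.6395] 0.17 227
0.075 [0.6157 0.6405] 0.17 239
0.085 [0.6168 0.6393] 0.169 241
0.095 [0.62   0.6372] 0.167 184
0.105 [0.6201 0.6372] 0.167 180
0.115 [0.6222 0.637 ] 0.165 140
0.125 [0.6272 0.6321] 0.159 60
0.135 [0.6272 0.6331] 0.16 69
0.145 [0.6272 0.6331] 0.16 73
0.155 [0.6282 0.633 ] 0.16 65
0.165 [0.6282 0.634 ] 0.16 72
0.175 [0.6282 0.6339] 0.159 83
0.185 [0.6282 0.6339] 0.159 73
0.195 [0.6283 0.6357] 0.159 91
0.205 [0.6283 0.6357] 0.157 45
```

View pics/w4.png

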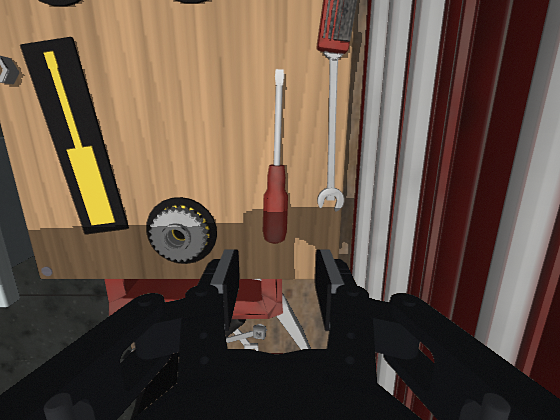

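Driver runs straight up the image (handle at px (275,205), spanner jaw at (330,200), clear of the partly open fingers). Grasping it now.

Request:
step_arm:
  deltas:
    - [[-0.001,-0.009,-0.06,-0.035,0.06],[-0.001,-0.009,-0.12,-0.035,0.06],[-0.001,-0.009,-0.15,-0.035,0.06],[-0.001,-0.009,-0.18,-0.035,0.06],[-0.001,-0.009,-0.195,-0.035,0.06],[-0.001,-0.009,-0.2,-0.035,0.06],[-0.001,-0.009,-0.2,-0.035,0.06],[-0.001,-0.009,-0.2,-0.035,0.5],[-0.001,-0.009,-0.2,-0.035,1],[-0.001,-0.009,-0.2,-0.035,1],[-0.001,-0.009,-0.2,-0.035,1],[-0.001,-0.009,-0.2,-0.035,1]]

```text
t: 18.3
tool_pos: [0.6297, 0.0783, 0.1523]
tool_rot: [[0.028, 1.0, 0.004], [1.0, -0.028, 0.0], [0.0, 0.004, -1.0]]
wrist_force: [-0.2, -0.3, 6.3]
gripper_width: 0.266
grasp_force: 59.4
```

Request:
step_arm:
  deltas:
    - [[0,0,0.01,0,1],[0,0,0.03,0,1],[0,0,0.08,0,1],[-0.05,0.019,0.08,0.1,1],[-0.1,0.019,0.08,0.211,1],[-0.15,0.019,0.08,0.211,1],[-0.2,0.019,0.08,0.211,1],[-0.2425,0.019,0.08,0.211,1],[-0.2425,0.019,0.08,0.211,1],[-0.2425,0.019,0.08,0.211,1]]

```text
t: 19.3
tool_pos: [0.4346, 0.0935, 0.2151]
tool_rot: [[-0.137, 0.991, 0.002], [0.991, 0.137, 0.0], [-0.0, 0.002, -1.0]]
wrist_force: [-0.4, 0.4, -0.3]
gripper_width: 0.27
grasp_force: 59.1
```

Run:
```python
from h import *
im=shot('wrist'); cv2.imwrite('pics/w5.png',im['frame'][:,:,::-1])
print(arm.get_state()['tool_pos'])
```

```text
[0.43522227 0.0934312  0.21516472]
```

View pics/w5.png

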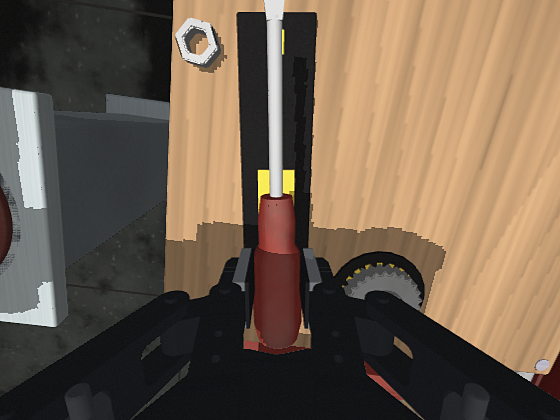

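The driver hangs level and lines up with the mat, blade up the image as on the outline. Set it down.

Request:
step_arm:
  deltas:
    - [[0,0,-0.04,0,1],[0,0,-0.06,0,1],[0,0,-0.07,0,1],[0,0,-0.0745,0,1],[0,0,-0.0745,0,1],[0,0,-0.0745,0,0.5],[0,0,-0.0745,0,0.2],[0,0,-0.0745,0,0.06],[0,0,-0.0745,0,0.06],[0,0,-0.05,0,0.06],[0,0,0,0,0.06],[0,0,0.2,0,0.06],[0,0,0.2,0,0.06],[0.06,0.05,0.25,0,0.06],[0.06,0.05,0.25,0,0.06],[0.06,0.05,0.25,0,0.06],[0.06,0.05,0.25,0,0.06]]

```text
t: 21.05
tool_pos: [0.4839, 0.1341, 0.4171]
tool_rot: [[-0.138, 0.99, 0.005], [0.99, 0.138, 0.001], [-0.0, 0.005, -1.0]]
wrist_force: [0.2, -0.2, -0.6]
gripper_width: 0.465
grasp_force: 0.0
```

Run:
```python
from h import *
for c in ['wrist','top']:
    im=shot(c); cv2.imwrite(f'pics/f_{c}.png',im['frame'][:,:,::-1]); P=cloud(im)
    for n in ['gear_centre','bearing_large_centre','bearing_small_centre','driver_handle','mat_gear_centre','mat_large_centre','mat_small_centre','mat_driver_handle']:
        for r in arm.place_of(im,n)[:1]: print(c,n,round(r['p'],2),np.round(ray(im,r['point'],H[n]),3))
        r=arm.trace(im,n)
        if r:
            Q=P[r[0]['pixels']&(im['range_z']>0)];lo,hi=np.percentile(Q,[2,98],0);print('   mid',((lo+hi)/2).round(3),lo.round(3),hi.round(3))
            if 'driver' in n: print(cv2.minAreaRect(Q[:,:2].astype(np.float32)*1000))
```

```text
mid [0.524 0.043 0.159] [0.497 0.017 0.149] [0.551 0.07  0.17 ]
wrist bearing_large_centre 0.97 [0.435 0.297 0.152]
   mid [0.435 0.295 0.157] [0.412 0.271 0.15 ] [0.459 0.32  0.165]
wrist bearing_small_centre 0.7 [0.551 0.294 0.155]
   mid [0.55  0.297 0.156] [0.532 0.279 0.15 ] [0.569 0.315 0.162]
wrist driver_handle 0.65 [0.433 0.091 0.158]
   mid [0.433 0.134 0.166] [0.416 0.056 0.158] [0.451 0.212 0.174]
((429.65069580078125, 134.06536865234375), (25.75041961669922, 168.05819702148438), 9.051959991455078)
wrist mat_gear_centre 0.79 [0.521 0.044 0.149]
   mid [0.523 0.043 0.15 ] [0.486 0.008 0.144] [0.56  0.079 0.155]
wrist mat_large_centre 0.97 [0.434 0.299 0.149]
   mid [0.435 0.296 0.149] [0.399 0.26  0.147] [0.471 0.332 0.151]
wrist mat_small_centre 0.64 [0.554 0.291 0.149]
   mid [0.553 0.298 0.149] [0.518 0.263 0.147] [0.588 0.334 0.15 ]
wrist mat_driver_handle 0.85 [0.432 0.088 0.149]
   mid [0.428 0.138 0.148] [0.397 0.048 0.147] [0.459 0.227 0.15 ]
((427.8871154785156, 135.76304626464844), (51.88359069824219, 190.07745361328125), 7.593058109283447)
top bearing_large_centre 0.87 [0.436 0.306 0.152]
   mid [0.434 0.296 0.161] [0.411 0.272 0.156] [0.457 0.319 0.166]
top bearing_small_centre 0.85 [0.551 0.3   0.155]
   mid [0.549 0.297 0.156] [0.531 0.278 0.148] [0.567 0.315 0.163]
   mid [0.421 0.18  0.161] [0.415 0.146 0.158] [0.427 0.213 0.164]
((421.7755432128906, 179.60934448242188), (5.394656181335449, 70.80509185791016), 10.16930103302002)
top mat_large_centre 0.6 [0.437 0.295 0.149]
   mid [0.433 0.295 0.149] [0.398 0.261 0.145] [0.469 0.33  0.152]
   mid [0.551 0.298 0.149] [0.515 0.263 0.145] [0.587 0.333 0.153]
   mid [0.421 0.183 0.149] [0.395 0.14  0.145] [0.448 0.225 0.153]
((421.64678955078125, 181.91793823242188), (49.68134689331055, 92.78581237792969), 7.3148040771484375)
```

View pics/f_wrist.png

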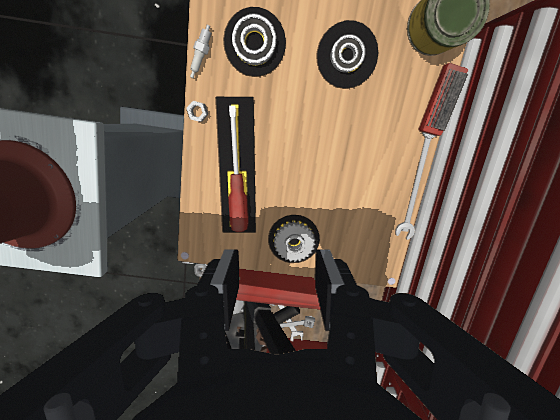

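View pics/f_top.png

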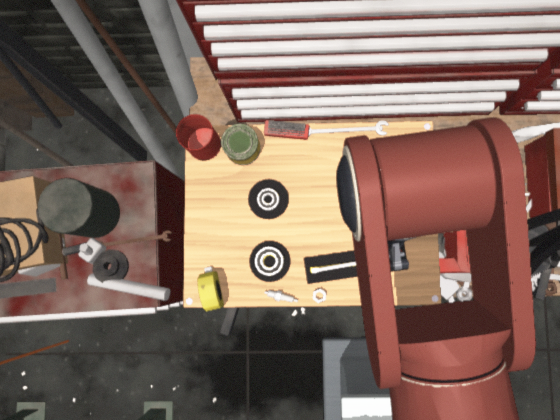

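All four items measure within a few millimetres of their prints: the wrist view shows the bearings at (255,41) and (347,53), the gear at (294,241) and the driver at (238,170). The tin and tape have not moved. Handing in.

```bash
python3 -c "
from bench import arm
print(arm.job_done())"
```

```text
the job is handed in; nothing more can be done
None
```

The gear, both bearings and the red screwdriver each lie on their own mat, within about 4 mm of the prints by my last measurement, with the tin and tape measure untouched; the job is handed in at about 21 s, but no verdict came back.

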